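# Take the bayonet cover off the filter holder

## Task

Move the canister that stands right up against the filter holder aside, standing upright on the bench with a gap of at least a hand's width (80 mm) to the holder. Then press the holder's bayonet cover down against its spring, twist it a quarter turn counter-clockwise (seen from above) to free it from its lugs, lift it off and lay it gently, grip bar up, flat on the floor of the steel tray. Do not topple the canister or disturb the label roll and the gauge and loupe in the tray.

Things in the scene. Friction and masses are not known exactly. Their poses are not given: they have to be found in the camera images.
- holder: filter holder, grey, round, fixed to the bench: flange 100 mm across, ring wall 92 mm outside, 80 mm inside, 34 mm high, a short hose spigot on its local +x side reaching 71 mm from the axis, 25 mm high. Origin on its axis at the bench top; z up. Two steel lugs reach inward from the wall at local +x and -x; between them, at local +y and -y, are open gaps.
- holder_lug (a point): on the holder's lug at local +x, on its underside, 29 mm above the bench. Each lug spans 27 degrees clockwise and 36 counter-clockwise of local x and reaches in to 31.5 mm from the axis, top 34 mm above the bench. Each has a ridge 4 mm deep, 8 mm wide under its counter-clockwise end and a full stop at its clockwise end, so the cover can only be pressed down and turned counter-clockwise.
- cover: white bayonet cover, loose, locked in the holder; 0.15 kg (0.7 to 1.4 times). Disc 57 mm across, 13 mm thick, with ears at local +x and -x: reaching 38 mm from the axis, 19 mm wide, 5 mm thick, flush with the underside. Origin: centre of the underside, z up; it starts 24 mm above the bench, axes parallel to the holder's, ears pushed up against the lugs by a spring plate. About 2 mm of side play.
- cover_grip (a point): point in the cover's grip bar, on the axis, 42 mm above the underside: a good height to grasp (axes as the cover's). The bar stands on the disc along local x: 48 mm long, 16 mm thick (local y), from 13 to 54 mm above the cover's underside; grasp it across its 16 mm
- cover_ear (a point): point in the cover's ear at local +x, 35 mm from the axis; starts under the holder's +x lug. Press the cover down 5 to 8 mm, keep it down and turn: past 55 degrees counter-clockwise the ears are clear of the lugs, 90 degrees (at the holder's local +y) is the middle of the gaps, near 130 degrees it stops. In the gaps the spring lifts it 6 mm above its locked height and it lifts straight out
- plunger (a joint): spring plate in the holder under the cover: 0 with the cover locked, grows as it is pressed down (m), 0.004 clears the ridges, 0.009 is the hard stop, -0.006 when free. Upward force about 8 N at 0 and 12 N at 0.0065 (600 N/m)
- canister: white canister with a red nozzle cap, loose, standing upright right beside the holder on either side, 59 mm across the cap, 54 mm across the body, 162 mm high (cap from 120 mm, narrow nozzle above 140 mm), 0.12 kg. Origin: centre of its underside, z up. Grasp it round the body, below the cap; the grip bar beside it on the holder tops out 78 mm above the bench.
- label_roll: white roll of labels lying flat, loose, 59 mm across, 30 mm high, on the other side of the holder; leave it alone. Origin: centre of its underside.
- steel_tray: steel instrument tray, fixed, to the left of the holder, 230 mm long (local y) by 130 mm (local x), rim 20 mm high, walls 2 mm. Origin: centre of its underside, z up; inner floor 2 mm above it. The half at local +y (the end near the robot) is free for the cover; the far half, at local -y, holds the loupe and gauge.
- parts_tray: blue parts tray with caps in it, fixed, 180 mm (local y) by 125 mm, 31 mm high (caps to 37 mm), to the right of the holder; not used. Origin: centre of its underside.
- loupe: black loupe, loose, 39 mm across, 37 mm high, in the far half of the steel tray; leave it alone. Origin: centre of its underside.
- plug_gauge: plug gauge, loose, a rod 91 mm long and 13 mm thick lying in the far half of the steel tray; leave it alone. Origin: centre of its underside.
- tube_pack_2: bagged tube lying crosswise at the back of the bench behind the holder, 253 mm long (y) by 53 mm, 45 mm high; not used. Origin: centre of its underside.
Mind the look-alikes: they are no part of the job. Leave any green or purple look-alike of the canister alone.

How it is judged (in metres and radians):
On the way, in this order (a step that is already met when the one before it is completed fails the run):
1. the canister stands upright on the bench clear of the holder, its axis more than 140 mm from the holder's (horizontal distance between canister and holder above 0.14 m and angle between canister's own z axis and vertical below 0.15 rad and height (world z) of canister between -0.005 and 0.006 m and linear speed of canister below 0.02 m/s and contact force between the fingers and canister below 0.1 N), for 0.2 s.
2. the cover is pressed down against its spring (4 mm or more) (value of joint plunger above 0.0038 m), for 0.05 s.
3. the cover, still down in the holder, is turned counter-clockwise into the gaps (more than 57 degrees) (y of cover_ear in the frame of holder above 0.0295 m and horizontal distance between cover and holder below 0.006 m and z of cover in the frame of holder below 0.034 m), for 0.05 s.
At the end, for the whole second after the job is handed in: The cover lies at rest in the steel tray, grip bar up, its underside on the tray's floor (within 4 mm, tilted less than 0.08 rad); the canister stands upright on the bench, at rest, its axis more than 140 mm from the holder's axis (horizontal distance between canister and holder above 0.14 m and angle between canister's own z axis and vertical below 0.15 rad and height (world z) of canister between -0.005 and 0.006 m and x of cover in the frame of steel_tray between -0.05 and 0.05 m and y of cover in the frame of steel_tray between -0.1 and 0.1 m and z of cover in the frame of steel_tray between 0 and 0.006 m and angle between cover's own z axis and vertical below 0.08 rad and linear speed of each of cover, canister below 0.01 m/s); the robot touches nothing.
It fails at once if the canister is toppled (tilted more than 0.5 rad) (angle between canister's own z axis and vertical above 0.5 rad).
It fails at once if the label roll is shifted more than 20 mm (distance of label_roll from where it was at the start of the episode above 0.02 m).
It fails at once if the loupe is shifted more than 20 mm (distance of loupe from where it was at the start of the episode above 0.02 m).
It fails at once if the plug gauge is shifted more than 20 mm (distance of plug_gauge from where it was at the start of the episode above 0.02 m).
It fails at once if the cover is dropped or thrown (moves faster than 0.7 m/s while no finger holds it: a fall of 25 mm) (linear speed of cover above 0.7 m/s and contact force between the fingers and cover below 0.01 N).
It also fails if it takes over 61 s, if anything falls off the work surface, if the arm or the gripper's body presses on something with over 40 N, if the wrist force passes 120 N, or if a joint passes its speed limit or range.

## Robot

A 6-joint arm with a two-finger parallel gripper is mounted at the origin on a cart in front of the work surface, level with it; the furniture and walls round the work are solid. World frame = base frame: x ahead of the robot, y to its left, z up, the work surface at z = 0. Lengths are in mm, angles in rad, forces in N, time in s.
With the tool pointing down it reaches from about 250 to 850 mm from the base axis. Payload 12.5 kg.
Tool frame: the origin (TCP) lies between the finger pads; the fingertips stand ctrl.nose_length ahead of it and the grasp point (between the pads) lies 6 mm ahead of it (ctrl.nose_length is the distance from the TCP to the fingertips, in mm); z points along the fingers, y is the direction in which the jaws open and shut (so a half turn about z gives the same grasp; the last joint's range is limited). The gripper opens to 93 mm and grips with 3 to 60 N. Pads are 15 mm wide; open, the fingers measure 128 mm over their backs; the gripper's body (75 mm by 188 mm) begins 65 mm behind the grasp point.
Start: joints at [1.232, 0.351, 1.652, -0, 1.139, -0.085], TCP at [138.065, 532.375, 243.633] pointing down, gripper open.
Joint ranges: [-2.75, 2.75], [-0.79, 2.1], [0.01, 2.65], [-1.57, 4.71], [0.07, 3.14], [-2.87, 2.87]. Speed limits (rad/s): [2.22, 2.22, 2.79, 3.14, 3.14, 3.14].

## Interface

Orientations are given as a 3x3 rotation matrix whose columns are the frame's x, y, z axes.
In Python, from station import sensors, capture, ctrl, spotter gives the robot as it stands.
- The arm moves only by the tool arm_command, never from a script. Its argument "rows" is a list of rows, each a list of 5 numbers: the shift along the tool's x, y, z in cm, then the turn about the tool's z in rad, then the closure, from -1 (fully open) to 1 (shut). In form: [[x, y, z, twist, hand], ...]. A call has 1 to 12 rows; each row shifts and turns the commanded pose from where the row before left it, along the tool's axes as they then stand; what a row does not reach is not made up. A row lasts 1/12 s, in which the tool goes at most 41.7 mm and 7.16 degrees, less where a joint would pass 70% of its speed; a pose out of reach is approached as far as the arm can. A call with a gripper value outside its range is refused whole. The fingers move at their own pace and stop on an object; "force" is the grip in N (left out, the last holds). Time passes only in rows, so rows that do not move let the fingers close. It gives the time, the measured TCP pose, the force and the opening at its end, in the units of the state.
- sensors.observe(): the state, without advancing time (a new reading comes with each control period).
- capture(name): name is "scene" or "top" or "wrist"; returns a dict with "color" (400x640x3 uint8, blue, green, red), "depth" (400x640 float32, mm along the optical axis (not along the pixel's ray), 0 where there is no reading), "K" (3x3 intrinsics, pixels), "world_from_camera" (4x4, takes a point from camera to world coordinates); the wrist camera has in their place "mount" (4x4, takes a point from camera to tool coordinates, whose origin is the TCP and whose axes are the flange's). Camera axes: x right, y down, z forward; pixel columns grow to the right and rows downward; lengths in mm; the calibration is good to about 2 mm. A picture is of the moment at which its call begins: read the wrist's pose just before it.
- ctrl.job_done(): hands the job in, once; it reports no verdict.
Trained networks look in a picture, given as the dict that the camera call returned (one of the last four; its "shot" number tells which), for a name from the list of things; names that differ only in an ending like _2 or _b are one class to them, and where a whole thing is asked for, a point or a joint stands for the part that bears it (a point fixed in the world has none). Each returns a list of dicts, best first, with "confidence" (0 to 1); they miss things now and then, are a little off and sometimes report something else, mostly with a low value. They report only what shows in the picture. A call takes as long as a camera call. They do not tell look-alikes from the thing itself.
- spotter.boxes_of(picture, name): "extent" ([centre column, centre row, width, height] in pixels, round what is visible of it).
- spotter.silhouettes(picture, name): "mask" (400x640 bool, what is visible of it) and "extent" ([centre column, centre row, width, height] in pixels, round what is visible of it).
- spotter.landmark_of(picture, name): "centre" ([column, row] in pixels: a listed point, or the origin of a listed thing).
The state is a dict: "t": time; "joint_pos": joint angles; "dq": joint speeds; "effort": joint torques, N m; "tcp_pos": TCP position; "tool_rot": TCP orientation; "contact_force": force on the tool from outside, world axes, zero at the start; "moment": the same for the moment, N m; "width": finger opening in mm.
Only numpy, scipy, OpenCV 4.12 (cv2) and the standard library are available. Lean on these libraries where they do the work, as an engineer would, in place of code of your own. Each camera call takes 0.05 s, during which the arm holds its last target.

## Working session

There is one attempt and no reset: what is moved stays moved. The work goes in short steps, Python scripts to look and compute and a tool call to move; the robot and the scene stay as the last step left them, time stands still between calls to the robot, and variables do not carry over. Pictures are saved under pics/ and viewed, and the job is handed in when it is done.

Besides the shell and the picture viewer there is one more tool, called after ">>>" by a JSON object that holds its "fn" and its "kwargs". arm_command: Moves the arm, as the interface text tells. Its arguments: {"type":"object","properties":{"rows":{"type":"array","items":{"type":"array","items":{"type":"number"}}},"force":{"type":"number"}},"required":["rows"]}

```bash
ls; mkdir -p pics; cat > h.py <<'E'
import numpy as np, cv2
from station import sensors, capture, ctrl, spotter
np.set_printoptions(precision=1,suppress=True)
def world_T(p,s):
    if 'world_from_camera' in p: return np.array(p['world_from_camera'])
    T=np.eye(4); T[:3,:3]=np.array(s['tool_rot']); T[:3,3]=s['tcp_pos']
    return T@np.array(p['mount'])
def cloud(p,T):
    d=p['depth']; K=np.array(p['K']); v,u=np.mgrid[:d.shape[0],:d.shape[1]]
    P=np.stack([(u-K[0,2])*d/K[0,0],(v-K[1,2])*d/K[1,1],d],-1)
    W=P@T[:3,:3].T+T[:3,3]; W[d==0]=np.nan
    return W
def rayz(p,T,uv,z):
    K=np.array(p['K']); r=T[:3,:3]@np.array([(uv[0]-K[0,2])/K[0,0],(uv[1]-K[1,2])/K[1,1],1])
    return T[:3,3]+r*(z-T[2,3])/r[2]
E
python3 - <<'E'
from h import *
s=sensors.observe(); print({k:np.array(v) for k,v in s.items()}, ctrl.nose_length)
for n in ['scene','top']:
    p=capture(n); cv2.imwrite(f'pics/{n}0.png',p['color']); T=world_T(p,s); W=cloud(p,T)
    for o in ['holder','cover','canister','label_roll','steel_tray','parts_tray','loupe','plug_gauge','tube_pack_2']:
        for r in spotter.boxes_of(p,o)[:4]:
            u,v=[int(round(x)) for x in r['extent'][:2]]
            print(n,o,round(r['confidence'],2),np.array(r['extent']),W[min(v,399),min(u,639)])
    for o in ['holder','holder_lug','cover','cover_grip','cover_ear','canister','label_roll','steel_tray']:
        for r in spotter.landmark_of(p,o)[:2]:
            c=r['centre'];u,v=[int(round(x)) for x in c]
            print(n,'LM',o,round(r['confidence'],2),np.array(c),W[min(v,399),min(u,639)])
E
```

```text
pics
{'t': array(0.), 'joint_pos': array([ 1.2,  0.4,  1.7,  0. ,  1.1, -0.1]), 'dq': array([ 0.,  0., -0.,  0., -0., -0.]), 'effort': array([  0. , -49.7, -28.5,   0.1,   0. ,  -0. ]), 'tcp_pos': array([137.9, 532.1, 243.1]), 'tool_rot': array([[-1. ,  0.3, -0. ],
       [ 0.3,  1. , -0. ],
       [ 0. , -0. , -1. ]]), 'contact_force': array([ 0.4, -0.2,  0.9]), 'moment': array([ 0.,  0., -0.]), 'width': array(92.8)} 25.0
scene holder 0.55 [306.9 233.9  32.1  27.2] [513.3 -47.2  29.5]
scene cover 0.67 [308.  224.4  16.6  25.2] [527.  -30.3  51.5]
scene canister 0.84 [331.5 228.1  22.7  48.2] [ 548.3 -129.6   97.7]
scene canister 0.8 [320.8 260.4  26.6  54.4] [ 455.8 -218.3   93.9]
scene canister 0.73 [297.7 191.7  19.4  44.8] [561.8  93.4  85.9]
scene canister 0.7 [269.5 189.6  14.7  40.9] [492.6 162.4  78. ]
scene label_roll 0.74 [283.4 226.4  15.6  20.1] [467.3  23.8  30.6]
scene steel_tray 0.7 [264.9 176.3  60.5  32.8] [483.9 173.8 130. ]
scene parts_tray 0.55 [386.4 299.4  81.9  63.9] [ 575.6 -350.6    2.1]
scene loupe 0.67 [282.4 163.1  11.7  11.9] [648.  382.3  26.5]
scene plu
[... 1360 characters left out ...]
p parts_tray 0.92 [463.  209.1  50.3  68.2] [ 571.5 -359.9    1.6]
top loupe 0.57 [190.9 177.9  15.   13.9] [662.6 405.7  -0.2]
top loupe 0.16 [216.9 183.1   3.   29.4] [647.8 331.6   0.1]
top tube_pack_2 0.71 [287.4 172.9  87.8  24.1] [666.3 130.9  40.3]
top LM holder 0.84 [344.1 225.5] [515.1 -21.7  76.9]
top LM holder_lug 0.71 [336.9 210.9] [561.6  -5.5  33.3]
top LM cover 0.78 [342.7 220. ] [530.7 -19.3  78. ]
top LM cover_grip 0.78 [347.1 218. ] [541.8 -32.2  36.7]
top LM cover_ear 0.76 [336.8 211.1] [561.6  -5.5  33.3]
top LM canister 0.91 [403.7 246.3] [ 459.4 -166.2  124.4]
top LM canister 0.82 [295.7 209.1] [556.3 101.5  99.2]
top LM label_roll 0.61 [316.8 239. ] [488.8  49.2   0.5]
```

```bash
python3 - <<'E'
from h import *
for n,(x0,x1,y0,y1) in {'scene':(230,430,150,330),'top':(160,500,150,280)}.items():
    i=cv2.imread(f'pics/{n}0.png')[y0:y1,x0:x1]; f=min(800/(x1-x0),600/(y1-y0))
    cv2.imwrite(f'pics/{n}0c.png',cv2.resize(i,None,fx=f,fy=f,interpolation=cv2.INTER_CUBIC))
E
```

```text
(no output)
```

View pics/scene0c.png

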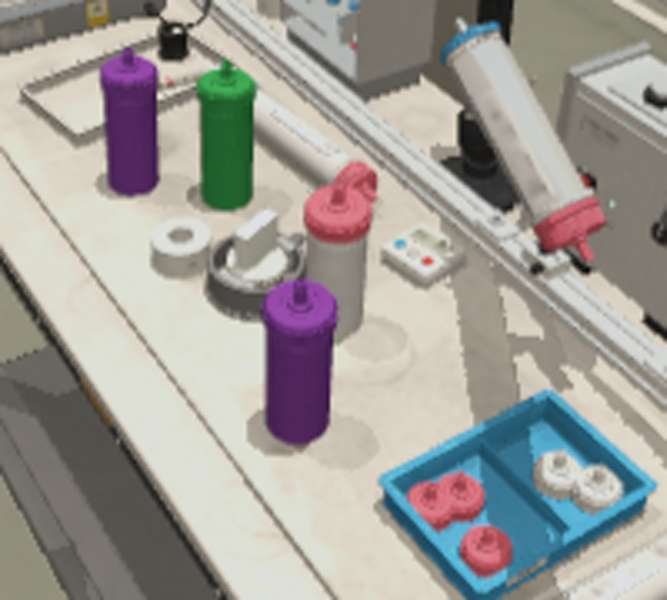

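View pics/top0c.png

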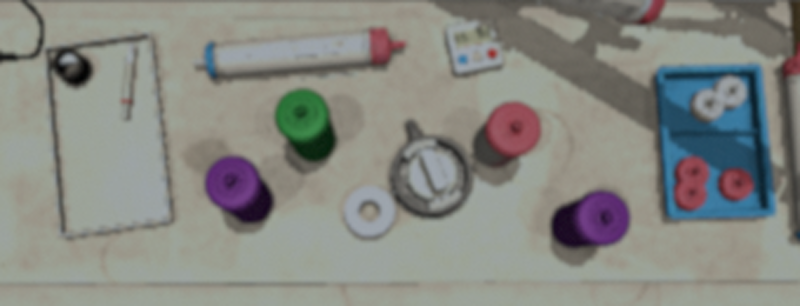

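Candidates for "canister" in the scene crop: the white body with a red cap beside the holder at crop (337,250), full image (331,228). The others are purple at crop (130,120) and (300,360), and green at (227,135), all look-alikes. There is also a hanging tube with a red end at (530,140), which is on a stand and not a candidate. The red-capped one against the holder is the target. Next I measure it.

```bash
python3 - <<'E'
from h import *
from scipy.optimize import least_squares
s=sensors.observe()
def circ(P,r):
    f=lambda c:np.hypot(P[:,0]-c[0],P[:,1]-c[1])-r
    return least_squares(f,P.mean(0)[:2],loss='soft_l1',f_scale=2).x
for n in ['scene','top']:
    p=capture(n); T=world_T(p,s); W=cloud(p,T); C=p['color'].astype(int)
    print(n,'cam',T[:3,3],p['K'][0][0])
    def sel(cx,cy,r,z0,z1,extra=True):
        m=(np.hypot(W[...,0]-cx,W[...,1]-cy)<r)&(W[...,2]>z0)&(W[...,2]<z1)&extra; return W[m]
    red=(C[...,2]>C[...,1]+40)&(C[...,2]>C[...,0]+30)
    P=sel(552,-110,60,118,142,red); print('cap',len(P),P.min(0),P.max(0),P.mean(0))
    P=sel(552,-110,60,15,115); print('body',len(P),circ(P,27) if len(P)>5 else '')
    P=sel(522,-22,50,60,82,~red); print('bar',len(P),P.mean(0)); 
    if len(P)>4:
        q=P[P[:,2]>70]; u,sv,v=np.linalg.svd(q[:,:2]-q[:,:2].mean(0)); print(q.mean(0),v[0],sv, 'ang',np.degrees(np.arctan2(v[0,1],v[0,0])))
    for nm,c in dict(purpleR=(455,-205),green=(560,95),purpleL=(495,165)).items():
        P=sel(*c,55,15,115); print(nm,len(P),circ(P,27) if len(P)>5 else '')
        P=sel(*c,55,118,142); print('  cap',P.min(0)/2+P.max(0)/2 if len(P) else '')
    P=sel(575,360,160,10,24); print('tray rim',len(P),P.min(0),P.max(0)) 
    cn=np.concatenate([rayz(p,T,np.array(uv),20)[None] for uv in ([(160+50/2.353,150+48/2.353),(160+153/2.353,150+38/2.353),(160+172/2.353,150+222/2.353),(160+63/2.353,150+237/2.353)])])
    if n=='top': print(cn, cn.mean(0))
E
```

```text
scene cam [  83.6 -796.5  780.5] 371.49334269689524
cap 260 [ 529.9 -135.5  118.3] [587.4 -78.1 141.8] [ 554.1 -114.1  134.7]
body 362 [ 560.8 -101.6]
bar 102 [522.1 -28.3  72.4]
[522.3 -26.9  75.6] [-0.9 -0.4] [122.3  42.9] ang -157.794076950028
purpleR 493 [ 466.9 -191.4]
  cap [ 465.7 -197.6  130.4]
green 405 [572.1 117.4]
  cap [573.9 114.  130.1]
purpleL 394 [500.2 189.2]
  cap [501.  187.9 130.6]
tray rim 384 [453.1 274.8  10. ] [711.1 498.5  23.9]
top cam [ 382.2   34.  1142. ] 413.7080478986109
cap 362 [ 534.6 -130.9  120.5] [587.5 -76.2 141.9] [ 560.4 -102.4  137. ]
body 182 [526.8 -74. ]
bar 117 [527.9 -22.2  75.8]
[527.8 -22.4  75.9] [-0.9 -0.4] [147.7  50. ] ang -159.31249196777065
purpleR 165 [ 470.  -190.8]
  cap [ 468.5 -192.9  130. ]
green 145 [575.8 117.3]
  cap [577.6 118.4 130.4]
purpleL 133 [503.5 189.8]
  cap [505.5 190.1 130.2]
tray rim 702 [458.5 224.4  10.1] [706.2 495.4  23.9]
[[679.4 427.5  20. ]
 [691.5 306.2  20. ]
 [473.2 275.5  20. ]
 [456.4 399.3  20. ]] [575.1 352.1  20. ]
```

```bash
cat >> h.py <<'E'
def go(x,y,z=None,s=None):
    s=s or sensors.observe(); R=np.array(s['tool_rot']); p=np.array(s['tcp_pos'])
    t=np.array([x,y,p[2] if z is None else z]); d=R.T@(t-p)
    print('tcp',p,'jaw deg',np.degrees(np.arctan2(R[1,1],R[0,1])).round(1),'shift cm',(d/10).round(3),'rows',np.linalg.norm(d)/41.7,'q',np.array(s['joint_pos']).round(3),'F',np.array(s['contact_force']),'w',s['width'],'t',s['t'])
E
python3 - <<'E'
from h import *
s=sensors.observe(); go(561,-103)
p=capture('scene'); W=cloud(p,world_T(p,s))
m=(W[...,2]>8)&(abs(W[...,0]-600)<120)&(abs(W[...,1]+200)<110)
G=set((int(a//20*20),int(b//20*20)) for a,b in W[m][:,:2]); print(sorted(G))
for g in sorted(G):
    q=W[m]; q=q[(q[:,0]//20*20==g[0])&(q[:,1]//20*20==g[1])]; print(g,len(q),q[:,2].min().round(),q[:,2].max().round(),end='; ')
E
```

```text
tcp [138.1 532.4 243.6] jaw deg 75.5 shift cm [-56.9 -50.9   0. ] rows 18.303395267586374 q [ 1.2  0.4  1.7 -0.   1.1 -0.1] F [-0.1 -0.4  1.3] w 93.00685873757334 t 1.9
[(480, -320), (480, -300), (480, -220), (480, -200), (480, -180), (500, -320), (500, -300), (520, -320), (520, -300), (520, -140), (520, -120), (520, -100), (540, -320), (540, -300), (540, -140), (540, -120), (540, -100), (560, -320), (560, -300), (560, -140), (560, -120), (560, -100), (580, -320), (580, -300), (580, -140), (580, -120), (580, -100), (600, -300), (620, -320), (620, -300), (640, -320), (640, -300), (640, -280), (640, -120), (640, -100), (660, -320), (660, -300), (660, -280), (660, -260), (660, -240), (660, -220), (660, -200), (660, -180), (660, -160), (660, -140), (660, -120), (660, -100), (680, -320), (680, -300), (680, -280), (680, -260), (680, -240), (680, -220), (680, -200), (680, -180), (680, -160), (680, -140), (680, -120), (680, -100), (700, -300), (700, -280), (700, -260), (700, -240), (700, -220), (700, -200), (700, -180), (700, -160), (700, -140), (700, -120), (700, -100)]
(480, -320) 24 11.0 
[... 1172 characters left out ...]
.0 250.0; (660, -120) 99 11.0 267.0; (660, -100) 33 19.0 265.0; (680, -320) 14 537.0 543.0; (680, -300) 49 530.0 543.0; (680, -280) 87 133.0 538.0; (680, -260) 142 133.0 531.0; (680, -240) 117 176.0 521.0; (680, -220) 77 191.0 507.0; (680, -200) 57 146.0 223.0; (680, -180) 54 218.0 237.0; (680, -160) 58 229.0 250.0; (680, -140) 63 196.0 262.0; (680, -120) 70 8.0 273.0; (680, -100) 14 15.0 21.0; (700, -300) 6 541.0 543.0; (700, -280) 40 136.0 543.0; (700, -260) 87 139.0 542.0; (700, -240) 75 176.0 537.0; (700, -220) 78 188.0 527.0; (700, -200) 64 202.0 516.0; (700, -180) 34 215.0 503.0; (700, -160) 22 230.0 247.0; (700, -140) 28 242.0 262.0; (700, -120) 30 9.0 273.0; (700, -100) 9 16.0 266.0;
```

>>> {"fn": "arm_command", "kwargs": {"rows": [[-3.1, -2.75, 0, 0, -1], [-3.1, -2.75, 0, 0, -1], [-3.1, -2.75, 0, 0, -1], [-3.1, -2.75, 0, 0, -1], [-3.1, -2.75, 0, 0, -1], [-3.1, -2.75, 0, 0, -1], [-3.1, -2.75, 0, 0, -1], [-3.1, -2.75, 0, 0, -1], [-3.1, -2.75, 0, 0, -1], [-3.1, -2.75, 0, 0, -1], [-3.1, -2.75, 0, 0, -1], [-3.1, -2.75, 0, 0, -1]]}}

```text
t: 2.95
tcp_pos: [416.1, 117.5, 243.9]
tool_rot: [[-0.968, 0.251, 0.001], [0.251, 0.968, 0.0], [-0.001, 0.0, -1.0]]
contact_force: [0.8, 1.6, -0.4]
width: 93.2
```

>>> {"fn": "arm_command", "kwargs": {"rows": [[-3.0, -2.7, 0, 0, -1], [-3.0, -2.7, 0, 0, -1], [-3.0, -2.7, 0, 0, -1], [-2, -1.8, 0, 0, -1], [-1, -0.9, 0, 0, -1], [0, 0, 0, 0, -1], [0, 0, 0, 0, -1]]}}

```text
t: 3.53
tcp_pos: [503.9, -14.7, 243.4]
tool_rot: [[-0.968, 0.252, -0.001], [0.252, 0.968, 0.0], [0.001, 0.0, -1.0]]
contact_force: [0.0, 0.8, -0.4]
width: 92.7
```

```bash
python3 - <<'E'
from h import *
go(561,-103)
s=sensors.observe(); p=capture('wrist'); cv2.imwrite('pics/w1.png',p['color']); T=world_T(p,s); W=cloud(p,T)
print(T, np.array(p['K']))
for o in ['canister','cover','holder','label_roll']:
    for r in spotter.boxes_of(p,o)[:3]: print(o,r['confidence'],np.array(r['extent']))
for o in ['holder_lug','cover_grip','cover_ear','cover','holder','canister']:
    for r in spotter.landmark_of(p,o)[:2]:
        c=r['centre'];print('LM',o,r['confidence'],np.array(c),[rayz(p,T,c,z)[:2] for z in {'holder_lug':[29],'cover_grip':[66],'cover_ear':[26],'cover':[24],'holder':[0],'canister':[0]}[o]])
E
```

```text
tcp [503.9 -14.7 243.4] jaw deg 75.4 shift cm [-7.7 -7.1 -0. ] rows 2.5210109389629536 q [-0.1  0.3  1.8  0.   1.1 -1.4] F [ 0.   0.8 -0.4] w 92.68321005953128 t 3.5333
[[  0.3   0.9   0.3 433.7]
 [  1.   -0.2  -0.1   4.2]
 [  0.    0.3  -1.  384.2]
 [  0.    0.    0.    1. ]] [[318.2   0.  318.4]
 [  0.  318.2 195.3]
 [  0.    0.    1. ]]
canister 0.96 [468.5 226.6 111.7  95. ]
canister 0.73 [537.  139.5 151.9  76. ]
canister 0.63 [255.4 247.8  62.1  79.9]
cover 0.77 [316.9 200.4  49.9  60.9]
holder 0.83 [318.5 194.4  81.4  92.4]
label_roll 0.61 [370.6 146.2  56.   53.5]
label_roll 0.22 [318.  195.9  77.4  90. ]
LM holder_lug 0.7 [335.7 221.6] [array([564.6,  -8.5])]
LM holder_lug 0.19 [365.4 140.2] [array([480.1,  46. ])]
LM cover_grip 0.75 [317.7 208. ] [array([531.5, -21.8])]
LM cover_ear 0.67 [333.9 218.8] [array([561.7,  -9.8])]
LM cover 0.77 [320.1 192.5] [array([526.7, -17.8])]
LM canister 0.94 [176.9 176.9] [array([ 469.2, -185. ])]
LM canister 0.93 [267.8 226.8] [array([560.2, -95.8])]
```

View picture.

View pics/w1.png

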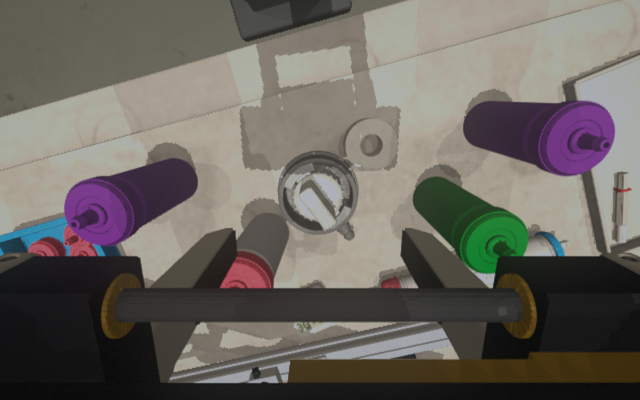

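```bash
python3 - <<'E'
from h import *
from scipy.optimize import least_squares
s=sensors.observe(); p=capture('wrist'); T=world_T(p,s); W=cloud(p,T); C=p['color'].astype(int)
red=(C[...,2]>C[...,1]+40)&(C[...,2]>C[...,0]+30)
def sel(cx,cy,r,z0,z1,e=True):
    return W[(np.hypot(W[...,0]-cx,W[...,1]-cy)<r)&(W[...,2]>z0)&(W[...,2]<z1)&e]
def circ(P,r):
    f=lambda c:np.hypot(P[:,0]-c[0],P[:,1]-c[1])-r
    return least_squares(f,P.mean(0)[:2],loss='soft_l1',f_scale=2).x
P=sel(561,-103,60,118,136,red); print('capside',len(P),circ(P,29.5)); P=sel(561,-103,60,136,145,red);print('captop',P.min(0),P.max(0),(P.min(0)+P.max(0))/2)
P=sel(561,-103,60,10,115); print('body',len(P),circ(P,27))
P=sel(561,-103,25,150,170); print('nozzle',len(P),P.mean(0),P.max(0))
P=sel(527,-22,45,72,84); c=P.mean(0);u,sv,v=np.linalg.svd(P[:,:2]-c[:2],full_matrices=False);print('bar',len(P),c,np.degrees(np.arctan2(v[0,1],v[0,0]))%180)
r=cv2.minAreaRect(P[:,:2].astype(np.float32)); print(r)
P=sel(527,-22,52,29,36); print('ring',len(P),(P.min(0)+P.max(0))/2,P.max(0)-P.min(0))
P=sel(527,-22,85,18,28); P=P[np.hypot(P[:,0]-527,P[:,1]+22)>52]; print('spigot',len(P),P.mean(0) if len(P) else '')
E
```

```text
capside 410 [ 564.8 -103.6]
captop [ 537.8 -117.6  136. ] [570.3 -75.2 144.6] [554.  -96.4 140.3]
body 2274 [529.5 -68.4]<stdin>:12: RuntimeWarning: Mean of empty slice.
  ret = um.true_divide(
Traceback (most recent call last):
ValueError: zero-size array to reduction operation maximum which has no identity
```

The wrist view shows the holder at (318,195) with its bar running diagonally and the label roll at (371,146). The white canister with the red cap is at (255,260), partly behind the gripper rod. Purple look-alikes are at (100,215) and (580,135), and the green one is at (490,235).

```bash
python3 - <<'E'
from h import *
from scipy.optimize import least_squares
s=sensors.observe(); p=capture('wrist'); T=world_T(p,s); W=cloud(p,T); C=p['color'].astype(int)
def sel(cx,cy,r,z0,z1,e=True):
    return W[(np.hypot(W[...,0]-cx,W[...,1]-cy)<r)&(W[...,2]>z0)&(W[...,2]<z1)&e]
def circ(P,r):
    f=lambda c:np.hypot(P[:,0]-c[0],P[:,1]-c[1])-r
    q=least_squares(f,[561,-103],loss='soft_l1',f_scale=2); return q.x, np.median(abs(q.fun))
P=sel(561,-103,35,40,115); print('body',len(P),P.min(0),P.max(0),circ(P,27))
for z0 in (45,65,85,100): P=sel(561,-103,35,z0,z0+15); print(z0,len(P),circ(P,27))
P=sel(527,-22,45,72,84); c=P.mean(0);u,sv,v=np.linalg.svd(P[:,:2]-c[:2],full_matrices=False);print('bar',len(P),c,np.degrees(np.arctan2(v[0,1],v[0,0]))%180)
r=cv2.minAreaRect(P[:,:2].astype(np.float32)); print(r)
P=sel(527,-22,52,29,36); print('ring',len(P),(P.min(0)+P.max(0))/2,P.max(0)-P.min(0)); print(cv2.minEnclosingCircle(P[:,:2].astype(np.float32)))
P=sel(527,-22,85,18,28); P=P[(np.hypot(P[:,0]-527,P[:,1]+22)>52)&(P[:,0]>560)&(P[:,1]>-40)]; print('spigot',len(P),P.mean(0) if len(P) else '')
P=sel(480,35,45,20,33); print('roll',cv2.minEnclosingCircle(P[:,:2].astype(np.float32)))
go(563,-103)
E
```

```text
body 1463 [ 537.6 -115.1   40. ] [582.1 -71.8 114.3] (array([ 565.7, -101. ]), np.float64(0.432355417215156))
45 237 (array([566.2, -99.8]), np.float64(0.19542719910812423))
65 284 (array([ 565.7, -100.7]), np.float64(0.17901685450431337))
85 312 (array([ 565.3, -101.5]), np.float64(0.21433179584271933))
100 369 (array([ 565.1, -102.3]), np.float64(0.3150442666957005))
bar 721 [527.9 -21.4  77.3] 21.674915681878527
((529.22900390625, -21.797462463378906), (48.19194412231445, 16.394960403442383), 21.509401321411133)
ring 2124 [529.5 -21.6  32.5] [91.8 90.8  7. ]
((529.5206909179688, -21.67128562927246), 45.98751449584961)
spigot 160 [584.1   0.5  21.7]
roll ((484.6747131347656, 35.3004035949707), 44.04450607299805)
tcp [504.3 -15.1 243.6] jaw deg 75.5 shift cm [-7.9 -7.   0. ] rows 2.535125974951857 q [-0.1  0.3  1.8  0.   1.1 -1.4] F [ 0.4 -0.5  0.2] w 92.871697560991 t 4.1833
```

>>> {"fn": "arm_command", "kwargs": {"rows": [[-2.7, -2.3, 0, 0, -1], [-2.7, -2.3, 0, 0, -1], [-2.66, -2.3, 0, 0, -1], [0, 0, 2.5, 0, -1], [0, 0, 3, 0, -1], [0, 0, 3, 0, -1], [0, 0, 2.5, 0, -1], [0, 0, 1.5, 0, -1], [0, 0, 1.05, 0, -1], [0, 0, 0, 0, -1]]}}

```text
t: 5.02
tcp_pos: [564.2, -102.0, 106.3]
tool_rot: [[-0.968, 0.251, -0.003], [0.251, 0.968, 0.001], [0.003, 0.0, -1.0]]
contact_force: [0.8, -1.0, 0.6]
width: 92.9
```

```bash
python3 - <<'E'
from h import *
go(565,-102,108)
s=sensors.observe(); p=capture('wrist'); cv2.imwrite('pics/w2.png',p['color'])
E
```

```text
tcp [ 564.2 -102.   106.3] jaw deg 75.5 shift cm [-0.1  0.  -0.2] rows 0.046027024920202046 q [-0.3  0.6  1.7 -0.   0.9 -1.6] F [ 0.8 -1.   0.6] w 92.89229642227203 t 5.0167
```

View pics/w2.png

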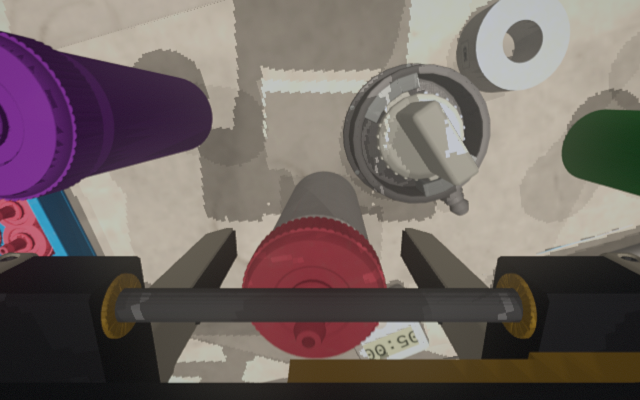

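The red cap at (315,285) is centred between the fingers at (200,250) and (435,250). I close on it now.

>>> {"fn": "arm_command", "kwargs": {"rows": [[0, 0, -0.15, 0, 0], [0, 0, 0, 0, 0.3], [0, 0, 0, 0, 0.6], [0, 0, 0, 0, 1], [0, 0, 0, 0, 1], [0, 0, 0, 0, 1], [0, 0, 0, 0, 1], [0, 0, 0, 0, 1]], "force": 15}}

```text
t: 5.73
tcp_pos: [565.2, -102.1, 109.9]
tool_rot: [[-0.968, 0.251, 0.0], [0.251, 0.968, 0.0], [-0.0, 0.0, -1.0]]
contact_force: [0.2, 0.4, 2.7]
width: 56.3
```

>>> {"fn": "arm_command", "kwargs": {"rows": [[0, 0, 0, 0, 1], [0, 0, -0.4, 0, 1], [0, 0, -0.8, 0, 1], [0, 0, -0.3, 0, 1], [-0.1, -0.5, 0, 0, 1], [-0.3, -1.5, 0, 0, 1], [-0.45, -2.2, 0, 0, 1], [-0.45, -2.2, 0, 0, 1], [-0.3, -1.5, 0, 0, 1], [-0.12, -0.74, 0, 0, 1], [0, 0, 0, 0, 1], [0, 0, 0, 0, 1]]}}

```text
t: 6.73
tcp_pos: [559.8, -189.9, 124.5]
tool_rot: [[-0.968, 0.252, -0.0], [0.252, 0.968, 0.0], [0.0, 0.0, -1.0]]
contact_force: [-0.7, -0.9, -2.2]
width: 56.2
```

```bash
python3 - <<'E'
from h import *
go(560,-190,110)
p=capture('wrist'); cv2.imwrite('pics/w3.png',p['color'])
p=capture('scene'); cv2.imwrite('pics/s3.png',cv2.resize(p['color'][150:330,230:430],None,fx=3.3,fy=3.3))
E
```

```text
tcp [ 559.8 -189.9  124.5] jaw deg 75.4 shift cm [-0.  -0.   1.4] rows 0.34692176894210025 q [-0.4  0.6  1.6  0.   0.9 -1.7] F [-0.7 -0.9 -2.2] w 56.18370378128797 t 6.7333
```

View pics/s3.png

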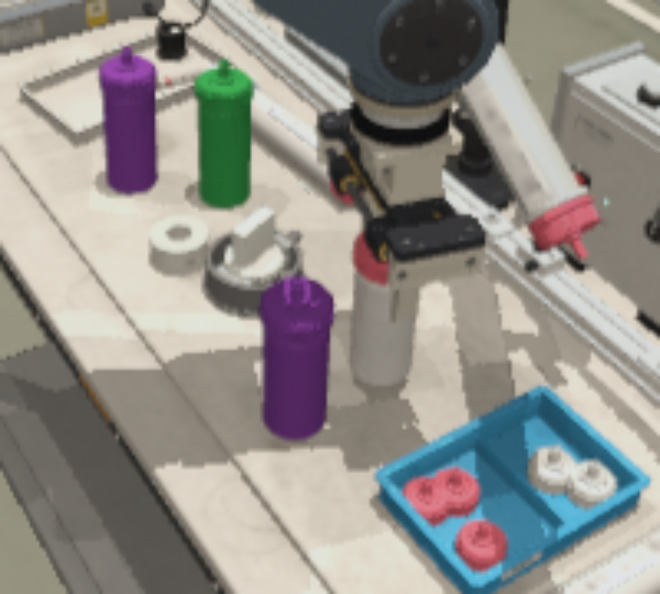

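The canister hangs upright at crop (385,310), clear of the holder and the purple look-alike. I lower it the same amount I lifted.

>>> {"fn": "arm_command", "kwargs": {"rows": [[0, 0, 0.5, 0, 1], [0, 0, 0.5, 0, 1], [0, 0, 0.3, 0, 1], [0, 0, 0.12, 0, 1], [0, 0, 0.05, 0, 1], [0, 0, 0, 0, 1], [0, 0, 0, 0, 1]]}}

```text
t: 7.42
tcp_pos: [560.0, -190.0, 110.0]
tool_rot: [[-0.968, 0.251, 0.0], [0.251, 0.968, 0.0], [-0.0, 0.0, -1.0]]
contact_force: [0.4, 1.1, 0.7]
width: 56.5
```

>>> {"fn": "arm_command", "kwargs": {"rows": [[0, 0, 0, 0, 0.2], [0, 0, 0, 0, 0], [0, 0, 0, 0, -0.4], [0, 0, 0, 0, -1], [0, 0, 0, 0, -1], [0, 0, 0, 0, -1], [0, 0, 0, 0, -1], [0, 0, 0, 0, -1], [0, 0, 0, 0, -1], [0, 0, 0, 0, -1]]}}

```text
t: 8.25
tcp_pos: [560.0, -190.1, 109.9]
tool_rot: [[-0.968, 0.251, 0.0], [0.251, 0.968, -0.0], [-0.0, -0.0, -1.0]]
contact_force: [-0.1, 0.5, 0.4]
width: 92.6
```

```bash
python3 - <<'E'
from h import *
go(560,-190,245)
p=capture('scene'); cv2.imwrite('pics/s4.png',cv2.resize(p['color'][150:330,230:430],None,fx=3.3,fy=3.3))
E
```

```text
tcp [ 560.  -190.1  109.9] jaw deg 75.5 shift cm [  0.    0.  -13.5] rows 3.238624392688941 q [-0.4  0.6  1.6 -0.   0.9 -1.7] F [-0.1  0.5  0.4] w 92.60746894523673 t 8.25
```

View pics/s4.png

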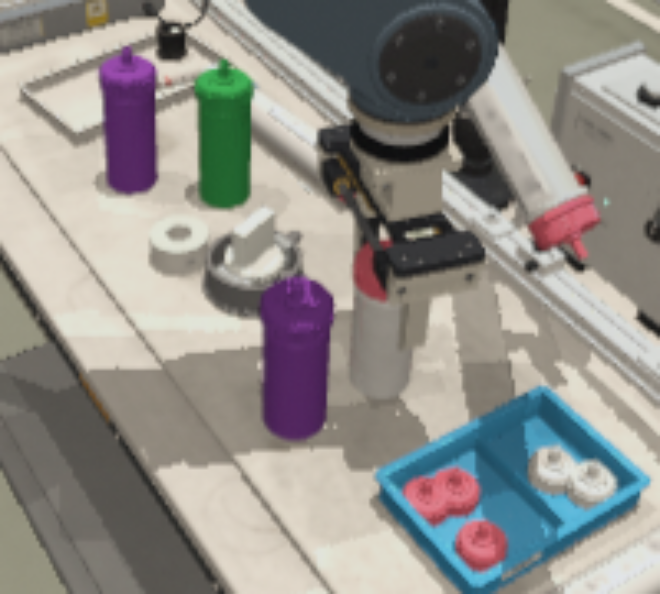

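>>> {"fn": "arm_command", "kwargs": {"rows": [[0, 0, -2, 0, -1], [0, 0, -3.5, 0, -1], [0, 0, -3.5, 0, -1], [0, 0, -3, 0, -1], [0, 0, -1.5, 0, -1], [1, 2.1, 0, 0, -1], [1.6, 3.5, 0, 0, -1], [1.6, 3.5, 0, 0, -1], [1.6, 3.5, 0, 0, -1], [1.0, 2.1, 0, 0, -1], [0.4, 0.8, 0, 0, -1]]}}

```text
t: 9.22
tcp_pos: [528.5, -19.3, 245.1]
tool_rot: [[-0.969, 0.249, -0.0], [0.249, 0.969, 0.0], [0.0, 0.0, -1.0]]
contact_force: [0.4, 0.4, -0.2]
width: 93.2
```

>>> {"fn": "arm_command", "kwargs": {"rows": [[0, 0, 0, 0.12, -1], [0, 0, 0, 0.12, -1], [0, 0, 0, 0.12, -1], [0, 0, 0, 0.12, -1], [0, 0, 0, 0.12, -1], [0, 0, 0, 0.12, -1], [0, 0, 0, 0.12, -1], [0, 0, 0, 0.12, -1], [0, 0, 0, 0.12, -1], [0, 0, 0, 0.12, -1], [0, 0, 0, 0.12, -1], [0, 0, 0, 0.12, -1]]}}

```text
t: 10.22
tcp_pos: [529.4, -22.7, 244.9]
tool_rot: [[0.129, 0.992, 0.0], [0.992, -0.129, -0.0], [-0.0, 0.0, -1.0]]
contact_force: [0.7, 0.2, -0.2]
width: 93.0
```

>>> {"fn": "arm_command", "kwargs": {"rows": [[0, 0, 0, 0.12, -1], [0, 0, 0, 0.12, -1], [0, 0, 0, 0.12, -1], [0, 0, 0, 0.12, -1], [0, 0, 0, 0.12, -1], [0, 0, 0, 0.12, -1], [0, 0, 0, 0.12, -1], [0, 0, 0, 0.12, -1], [0, 0, 0, 0.11, -1], [0, 0, 0, 0, -1], [0, 0, 0, 0, -1], [0, 0, 0, 0, -1]]}}

```text
t: 11.22
tcp_pos: [529.3, -22.3, 244.9]
tool_rot: [[0.928, 0.372, 0.0], [0.372, -0.928, -0.0], [-0.0, 0.0, -1.0]]
contact_force: [-0.5, -0.2, -0.7]
width: 92.9
```

```bash
python3 - <<'E'
from h import *
go(529.3,-21.7,72)
s=sensors.observe(); p=capture('wrist'); cv2.imwrite('pics/w5.png',p['color']); T=world_T(p,s); W=cloud(p,T)
def sel(cx,cy,r,z0,z1):
    return W[(np.hypot(W[...,0]-cx,W[...,1]-cy)<r)&(W[...,2]>z0)&(W[...,2]<z1)]
P=sel(529,-22,45,72,84); print(len(P),P.mean(0),P.max(0),cv2.minAreaRect(P[:,:2].astype(np.float32)))
P=sel(529,-22,52,30,36); print('ring',len(P),cv2.minEnclosingCircle(P[:,:2].astype(np.float32)))
P=sel(560,-190,40,120,145); print('can',len(P),P.mean(0) if len(P) else '')
E
```

```text
tcp [529.3 -22.3 244.9] jaw deg -68.2 shift cm [ 0.  -0.1 17.3] rows 4.14678429481819 q [-0.1  0.3  1.7 -0.   1.1  1.1] F [-0.5 -0.2 -0.7] w 92.91989098386392 t 11.2167
727 [530.8 -21.2  77.3] [553.3  -6.8  79.2] ((529.6326293945312, -21.668947219848633), (46.921592712402344, 15.966399192810059), 22.25668716430664)
ring 2277 ((529.0255126953125, -21.69003677368164), 45.98369216918945)
can 3138 [ 563.8 -180.4  136.6]
```

View pics/w5.png

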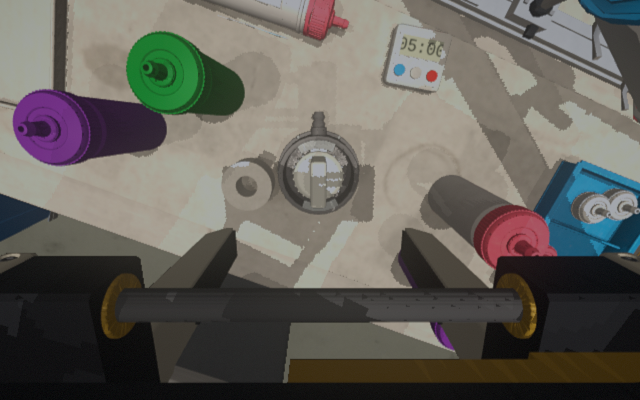

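>>> {"fn": "arm_command", "kwargs": {"rows": [[0, -0.05, 2.5, 0, -1], [0, 0, 3.5, 0, -1], [0, 0, 3.5, 0, -0.8], [0, 0, 3.5, 0, -0.5], [0, 0, 2.5, 0, -0.2], [0, 0, 1.2, 0, 0], [0, 0, 0.6, 0, 0], [0, 0, 0, 0, 0], [0, 0, 0, 0, 0]]}}

```text
t: 12.02
tcp_pos: [529.8, -21.6, 73.1]
tool_rot: [[0.929, 0.369, 0.002], [0.369, -0.929, -0.0], [0.001, 0.001, -1.0]]
contact_force: [1.7, 0.0, 0.1]
width: 50.9
```

```bash
python3 - <<'E'
from h import *
go(529.3,-21.7,72)
p=capture('wrist'); cv2.imwrite('pics/w6.png',p['color'])
E
```

```text
tcp [529.8 -21.6  73.1] jaw deg -68.3 shift cm [-0.  -0.   0.1] rows 0.02875292604964022 q [-0.1  0.6  1.8 -0.   0.8  1.1] F [1.7 0.  0.1] w 50.86900523950717 t 12.0167
```

View pics/w6.png

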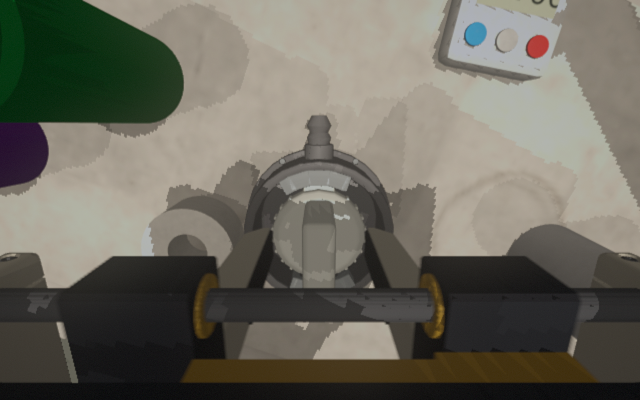

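The bar at (319,240) stands centred between the fingers, which are at (243,260) and (392,260). I close on it.

>>> {"fn": "arm_command", "kwargs": {"rows": [[0, 0, 0, 0, 0.4], [0, 0, 0, 0, 0.6], [0, 0, 0, 0, 0.8], [0, 0, 0, 0, 1], [0, 0, 0, 0, 1], [0, 0, 0, 0, 1], [0, 0, 0, 0, 1]], "force": 45}}

```text
t: 12.65
tcp_pos: [529.2, -21.6, 72.2]
tool_rot: [[0.929, 0.369, 0.0], [0.369, -0.929, -0.0], [0.0, 0.0, -1.0]]
contact_force: [-1.2, -0.8, 3.1]
width: 15.8
```

Gripped (15.8 mm). Next I press down about 7 mm.

>>> {"fn": "arm_command", "kwargs": {"rows": [[0, 0, 0.2, 0, 1], [0, 0, 0.2, 0, 1], [0, 0, 0.2, 0, 1], [0, 0, 0.1, 0, 1], [0, 0, 0, 0, 1], [0, 0, 0, 0, 1], [0, 0, 0, 0, 1]]}}

```text
t: 13.23
tcp_pos: [529.2, -21.6, 65.5]
tool_rot: [[0.929, 0.369, 0.0], [0.369, -0.929, -0.0], [0.0, 0.0, -1.0]]
contact_force: [-2.8, -1.2, 9.7]
width: 15.7
```

Pressed 6.7 mm with a 9.7 N reaction, which fits a 12 N spring less the cover's weight. Next I turn counter-clockwise (negative twist, since the tool z points down).

>>> {"fn": "arm_command", "kwargs": {"rows": [[0, 0, 0, -0.05, 1], [0, 0, 0, -0.1, 1], [0, 0, 0, -0.1, 1], [0, 0, 0, 0, 1], [0, 0, 0, 0, 1]]}}

```text
t: 13.65
tcp_pos: [529.6, -21.5, 65.7]
tool_rot: [[0.809, 0.588, 0.001], [0.588, -0.809, -0.0], [0.001, 0.001, -1.0]]
contact_force: [-1.3, -0.0, 8.8]
width: 16.1
```

```bash
python3 - <<'E'
from h import *
go(529.3,-21.7,72); print(np.array(sensors.observe()['moment']).round(3))
E
```

```text
tcp [529.6 -21.5  65.7] jaw deg -54.0 shift cm [-0.  -0.  -0.6] rows 0.15198306980013707 q [-0.1  0.6  1.8  0.   0.7  0.8] F [-1.3 -0.   8.8] w 16.111198114772854 t 13.65
[-0.   0.4  0.1]
```

>>> {"fn": "arm_command", "kwargs": {"rows": [[0, 0, 0, -0.1, 1], [0, 0, 0, -0.12, 1], [0, 0, 0, -0.12, 1], [0, 0, 0, -0.12, 1], [0, 0, 0, -0.12, 1], [0, 0, 0, -0.12, 1], [0, 0, 0, -0.12, 1], [0, 0, 0, -0.12, 1], [0, 0, 0, -0.12, 1], [0, 0, 0, -0.12, 1], [0, 0, 0, -0.12, 1], [0, 0, 0, -0.02, 1]]}}

```text
t: 14.65
tcp_pos: [529.6, -21.4, 65.6]
tool_rot: [[-0.375, 0.927, 0.001], [0.927, 0.375, 0.0], [-0.0, 0.001, -1.0]]
contact_force: [-0.5, 0.5, 9.6]
width: 15.4
```

>>> {"fn": "arm_command", "kwargs": {"rows": [[0, 0, 0, 0, 1], [0, 0, 0, 0, 1], [0, 0, 0, 0, 1]]}}

```text
t: 14.9
tcp_pos: [529.6, -21.4, 65.7]
tool_rot: [[-0.368, 0.93, 0.001], [0.93, 0.368, 0.0], [-0.0, 0.001, -1.0]]
contact_force: [-0.6, 2.0, 10.1]
width: 15.7
```

```bash
python3 - <<'E'
from h import *
go(529.3,-21.7,72); s=sensors.observe(); print(np.array(s['moment']).round(3))
p=capture('wrist'); cv2.imwrite('pics/w7.png',p['color'])
for o in ['cover_ear','holder_lug','cover_grip']:
    for r in spotter.landmark_of(p,o)[:2]: print(o,r['confidence'],np.array(r['centre']),rayz(p,world_T(p,s),r['centre'],{'cover_ear':20,'holder_lug':29,'cover_grip':60}[o]))
E
```

```text
tcp [529.6 -21.4  65.7] jaw deg 21.6 shift cm [-0.  -0.  -0.6] rows 0.15231406297125571 q [-0.1  0.6  1.8  0.   0.7 -0.5] F [-0.6  2.  10.1] w 15.65999698178639 t 14.9
[0.1 0.3 0.1]
cover_ear 0.85 [318.1 176.3] [517.8  10.6  20. ]
holder_lug 0.77 [377.5 235.6] [563.6  -8.3  29. ]
cover_grip 0.64 [317.7 260.8] [530.5 -22.2  60. ]
```

View pics/w7.png

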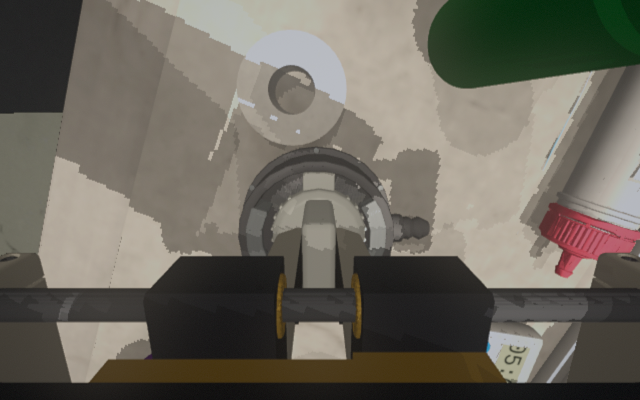

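The cover is at 90°: its ear shows at (318,177) in the gap, with the lugs at (256,230) and (377,235). I lift straight up.

>>> {"fn": "arm_command", "kwargs": {"rows": [[0, 0, -0.3, 0, 1], [0, 0, -0.5, 0, 1], [0, 0, -0.6, 0, 1], [0, 0, -0.8, 0, 1], [0, 0, -1, 0, 1], [0, 0, -1, 0, 1], [0, 0, -1, 0, 1], [0, 0, 0, 0, 1]]}}

```text
t: 15.77
tcp_pos: [529.9, -21.6, 119.1]
tool_rot: [[-0.368, 0.93, 0.003], [0.93, 0.368, -0.0], [-0.001, 0.003, -1.0]]
contact_force: [0.4, -0.2, -1.5]
width: 15.7
```

```bash
python3 - <<'E'
from h import *
go(529.3,-21.7,250); s=sensors.observe(); print(np.array(s['moment']).round(3))
p=capture('wrist'); cv2.imwrite('pics/w8.png',p['color'])
E
```

```text
tcp [529.9 -21.6 119.1] jaw deg 21.6 shift cm [ -0.   -0.  -13.1] rows 3.1387951675582766 q [-0.1  0.5  1.8 -0.   0.8 -0.5] F [ 0.4 -0.2 -1.5] w 15.676606738313556 t 15.7667
[-0.1  0.   0. ]
```

View pics/w8.png

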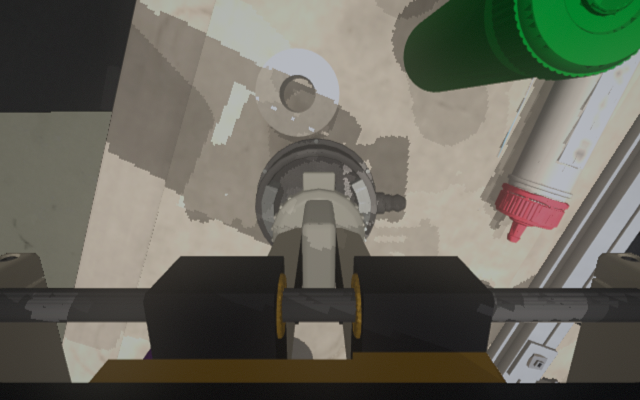

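The cover is out of the holder: its ear shows at (318,182) with the empty ring below it. I raise it over the look-alikes and carry it to the tray.

>>> {"fn": "arm_command", "kwargs": {"rows": [[0, 0, -2, 0, 1], [0, 0, -3, 0, 1], [0, 0, -3.5, 0, 1], [0, 0, -3, 0, 1], [0, 0, -1.6, 0, 1]]}}

```text
t: 16.23
tcp_pos: [529.7, -21.6, 251.1]
tool_rot: [[-0.368, 0.93, 0.003], [0.93, 0.368, -0.0], [-0.002, 0.003, -1.0]]
contact_force: [0.2, 0.1, -2.0]
width: 15.5
```

>>> {"fn": "arm_command", "kwargs": {"rows": [[1.5, 0.55, 0, 0, 1], [3, 1.13, 0, 0, 1], [3.6, 1.35, 0, 0, 1], [3.6, 1.35, 0, 0, 1], [3.6, 1.35, 0, 0, 1], [3.6, 1.35, 0, 0, 1], [3.6, 1.35, 0, 0, 1], [3.6, 1.35, 0, 0, 1], [3.6, 1.35, 0, 0, 1], [3, 1.1, 0, 0, 1], [1.6, 0.66, 0, 0, 1], [0, 0, 0, 0, 1]]}}

```text
t: 17.23
tcp_pos: [521.7, 347.9, 246.9]
tool_rot: [[-0.371, 0.929, -0.001], [0.929, 0.371, 0.0], [0.001, -0.001, -1.0]]
contact_force: [1.1, 0.6, -2.1]
width: 15.7
```

```bash
python3 - <<'E'
from h import *
go(523,345,52)
s=sensors.observe(); p=capture('wrist'); cv2.imwrite('pics/w9.png',p['color']); T=world_T(p,s); W=cloud(p,T)
m=(abs(W[...,0]-575)<150)&(abs(W[...,1]-352)<110)&(W[...,2]>14)&(W[...,2]<24)
P=W[m]; print(len(P),P.min(0),P.max(0)); print(cv2.minAreaRect(P[:,:2].astype(np.float32)))
for o in ['steel_tray','loupe','plug_gauge','cover','cover_grip']:
    for r in spotter.boxes_of(p,o)[:2]: print(o,r['confidence'],np.array(r['extent']),rayz(p,T,r['extent'][:2],5))
for r in spotter.landmark_of(p,'steel_tray')[:2]: print(r['confidence'],r['centre'],rayz(p,T,r['centre'],0))
m=(abs(W[...,0]-520)<25)&(abs(W[...,1]-345)<25)&(W[...,2]<30); print('floor',np.nanmedian(W[m],0) if m.any() else '')
p=capture('top'); T=world_T(p,s); cv2.imwrite('pics/t9.png',cv2.resize(p['color'][140:270,150:350],None,fx=4,fy=4))
for r in spotter.landmark_of(p,'steel_tray')[:2]: print('top',r['confidence'],r['centre'],rayz(p,T,r['centre'],0))
E
```

```text
tcp [521.7 347.9 246.9] jaw deg 21.8 shift cm [-0.3  0.  19.5] rows 4.673674904100658 q [0.5 0.5 1.4 0.  1.2 0.1] F [ 1.1  0.6 -2.1] w 15.726520951346433 t 17.2333
2219 [459.2 279.7  14. ] [724.5 461.8  24. ]
((599.261962890625, 373.85845947265625), (269.8097229003906, 153.61119079589844), 8.224445343017578)
steel_tray 0.77 [370.1 176.8 217.1 143.8] [584.5 364.5   5. ]
loupe 0.75 [443.3 172.7  43.8  35.6] [665.5 402.4   5. ]
plug_gauge 0.69 [407.  212.1  68.2  30.1] [646.6 340.2   5. ]
cover 0.67 [319.  228.1  93.4 119.8] [551.2 278.8   5. ]
cover_grip 0.57 [320.  229.4  91.7 117.9] [553.  277.6   5. ]
0.66 [366.1, 180.2] [582.8 358.    0. ]
floor [511.2 355.3   1.3]
top 0.69 [203.1, 205.9] [582.3 367.5   0. ]
```

View pics/w9.png

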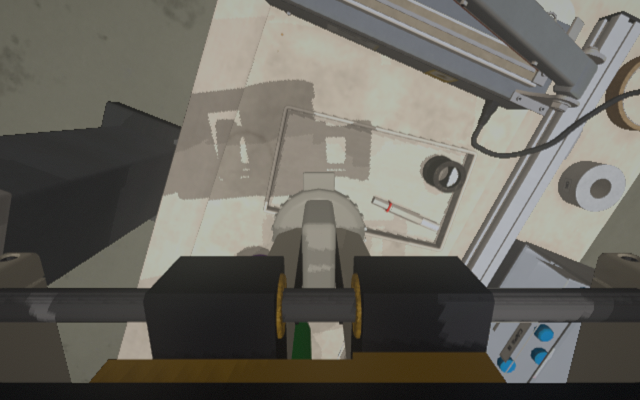

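The tray rim corners show at (287,108), (473,152), (438,246) and (268,207). The loupe is at (443,173) and the gauge at (405,212); the left, near half is free.

```bash
python3 - <<'E'
from h import *
s=sensors.observe(); p=capture('wrist'); T=world_T(p,s)
c=np.array([rayz(p,T,u,20) for u in [(287,108),(473,152),(438,246),(268,207)]]); print(c,c.mean(0),np.linalg.norm(np.diff(c,axis=0),axis=1))
m=c.mean(0)[:2]; near=(c[0]+c[3])[:2]/2; far=(c[1]+c[2])[:2]/2; u=(near-far)/np.linalg.norm(near-far); t=m+52*u; print('target',t,u)
go(t[0],t[1],54)
E
```

```text
[[464.3 400.   20. ]
 [681.7 433.   20. ]
 [698.3 312.5  20. ]
 [482.6 282.6  20. ]] [581.7 357.   20. ] [219.9 121.7 217.8]
target [530.3 349.6] [-1.  -0.1]
tcp [522.8 344.3 248.1] jaw deg 21.6 shift cm [ 0.2  0.9 19.4] rows 4.658759954407331 q [ 0.5  0.5  1.4 -0.   1.2  0.1] F [-0.1  0.5 -1.4] w 15.986891624542851 t 17.7333
```

>>> {"fn": "arm_command", "kwargs": {"rows": [[0.2, 0.7, 1.5, 0, 1], [0, 0, 3, 0, 1], [0, 0, 3.5, 0, 1], [0, 0, 3.5, 0, 1], [0, 0, 3, 0, 1], [0, 0, 2, 0, 1], [0, 0, 1.2, 0, 1], [0, 0, 0.8, 0, 1], [0, 0, 0, 0, 1], [0, 0, 0, 0, 1], [0, 0, 0, 0, 1], [0, 0, 0, 0, 1]]}}

```text
t: 18.73
tcp_pos: [529.0, 349.6, 64.3]
tool_rot: [[-0.368, 0.93, 0.002], [0.93, 0.368, 0.001], [0.0, 0.002, -1.0]]
contact_force: [-0.6, -1.1, -2.8]
width: 15.4
```

```bash
python3 - <<'E'
from h import *
go(528,349,50.2)
p=capture('wrist'); cv2.imwrite('pics/w10.png',p['color'])
E
```

```text
tcp [529.  349.6  64.3] jaw deg 21.6 shift cm [-0.  -0.1  1.4] rows 0.3401086438232339 q [ 0.5  0.7  1.5 -0.   0.9  0.1] F [-0.6 -1.1 -2.8] w 15.362153167393547 t 18.7333
```

View pics/w10.png

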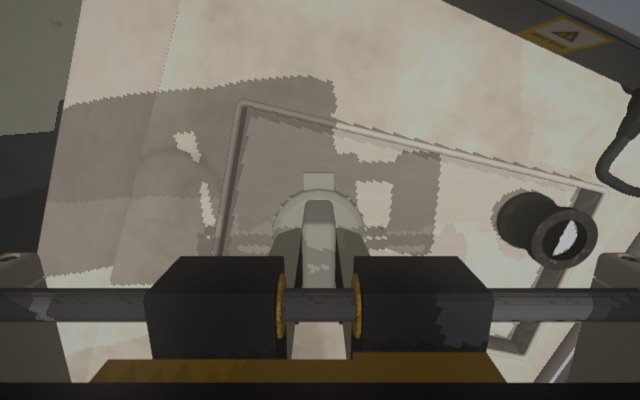

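The cover hangs inside the tray walls. Its ear is at (318,182), the tray's near wall at (230,180) and the loupe is untouched at (560,230). I lower it gently.

>>> {"fn": "arm_command", "kwargs": {"rows": [[0, 0, 0.5, 0, 1], [0, 0, 0.4, 0, 1], [0, 0, 0.2, 0, 1], [0, 0, 0.1, 0, 1], [0, 0, 0, 0, 1], [0, 0, 0, 0, 1], [0, 0, 0, 0, 1]]}}

```text
t: 19.37
tcp_pos: [528.4, 349.3, 51.0]
tool_rot: [[-0.368, 0.93, 0.0], [0.93, 0.368, 0.0], [0.0, 0.0, -1.0]]
contact_force: [-0.1, -0.5, -2.5]
width: 15.3
```

>>> {"fn": "arm_command", "kwargs": {"rows": [[0, 0, 0.05, 0, 1], [0, 0, 0.05, 0, 1], [0, 0, 0, 0, 1], [0, 0, 0, 0, 1]]}}

```text
t: 19.7
tcp_pos: [528.4, 349.3, 50.0]
tool_rot: [[-0.368, 0.93, 0.0], [0.93, 0.368, 0.0], [0.0, 0.0, -1.0]]
contact_force: [0.6, 0.7, -0.4]
width: 15.8
```

>>> {"fn": "arm_command", "kwargs": {"rows": [[0, 0, 0.04, 0, 1], [0, 0, 0, 0, 1], [0, 0, 0, 0, 1]]}}

```text
t: 19.95
tcp_pos: [528.5, 349.3, 50.0]
tool_rot: [[-0.368, 0.93, 0.0], [0.93, 0.368, 0.0], [0.0, 0.0, -1.0]]
contact_force: [-3.2, -1.5, 4.7]
width: 15.7
```

The floor pushes back at the expected height (TCP 50.0 mm, 4.7 N). I release and back off upward.

>>> {"fn": "arm_command", "kwargs": {"rows": [[0, 0, 0, 0, 0.7], [0, 0, 0, 0, 0.5], [0, 0, 0, 0, 0.2], [0, 0, 0, 0, 0], [0, 0, 0, 0, 0], [0, 0, 0, 0, 0], [0, 0, 0, 0, 0]]}}

```text
t: 20.53
tcp_pos: [528.4, 349.3, 49.4]
tool_rot: [[-0.368, 0.93, -0.0], [0.93, 0.368, -0.0], [-0.0, -0.0, -1.0]]
contact_force: [-0.4, -0.0, 0.4]
width: 46.1
```

>>> {"fn": "arm_command", "kwargs": {"rows": [[0, 0, -1, 0, 0], [0, 0, -2.5, 0, 0], [0, 0, -3.5, 0, 0], [0, 0, -3.5, 0, 0], [0, 0, -3.5, 0, 0], [0, 0, -3, 0, 0], [0, 0, -2, 0, 0], [0, 0, 0, 0, 0], [0, 0, 0, 0, 0]]}}

```text
t: 21.28
tcp_pos: [528.5, 349.4, 240.9]
tool_rot: [[-0.368, 0.93, 0.002], [0.93, 0.368, 0.001], [0.0, 0.002, -1.0]]
contact_force: [-0.7, 0.8, -1.2]
width: 46.5
```

```bash
python3 - <<'E'
from h import *
go(528,349,250)
s=sensors.observe()
p=capture('wrist'); cv2.imwrite('pics/w11.png',p['color']); T=world_T(p,s); W=cloud(p,T)
def sel(cx,cy,r,z0,z1):
    return W[(np.hypot(W[...,0]-cx,W[...,1]-cy)<r)&(W[...,2]>z0)&(W[...,2]<z1)]
P=sel(528,349,40,48,62); print('bar top',len(P),P.mean(0),P.std(0)); A=np.c_[P[:,:2]-P[:,:2].mean(0),np.ones(len(P))]; print('plane slopes',np.linalg.lstsq(A,P[:,2],rcond=None)[0].round(4)[:2], cv2.minAreaRect(P[:,:2].astype(np.float32)))
P=sel(528,349,30,11,20); print('disc top',len(P),P.mean(0),P[:,2].std())
for o in ['loupe','plug_gauge']:
    for r in spotter.boxes_of(p,o)[:1]: print(o,r['confidence'],rayz(p,T,r['extent'][:2],5))
p=capture('scene'); cv2.imwrite('pics/s11.png',cv2.resize(p['color'][150:330,230:430],None,fx=3.3,fy=3.3))
W=cloud(p,world_T(p,s)); C=p['color'].astype(int); red=(C[...,2]>C[...,1]+40)&(C[...,2]>C[...,0]+30)
m=(np.hypot(W[...,0]-560,W[...,1]+190)<60)&(W[...,2]>115)&(W[...,2]<145)&red; P=W[m]; print('can cap',(P.min(0)+P.max(0))/2,P.max(0)-P.min(0))
for r in spotter.boxes_of(p,'label_roll')[:1]: print('roll',r)
E
```

```text
tcp [528.5 349.4 240.9] jaw deg 21.6 shift cm [-0.  -0.1 -0.9] rows 0.21831615010679878 q [ 0.5  0.5  1.4 -0.   1.2  0.1] F [-0.7  0.8 -1.2] w 46.526960854405935 t 21.2833
bar top 657 [529.5 350.1  55.1] [ 6.5 12.9  1.2]
plane slopes [ 0. -0.] ((529.7984008789062, 349.36822509765625), (15.046119689941406, 47.17417907714844), 21.490535736083984)
disc top 1047 [529.1 351.1  14. ] 1.253063605182536
loupe 0.78 [668.6 401.8   5. ]
plug_gauge 0.59 [649.5 338.8   5. ]
can cap [ 554.3 -195.5  132. ] [59.6 57.3 25.2]
roll {'extent': [285.2, 226.2, 17.9, 20.7], 'confidence': 0.72}
```

View pics/w11.png

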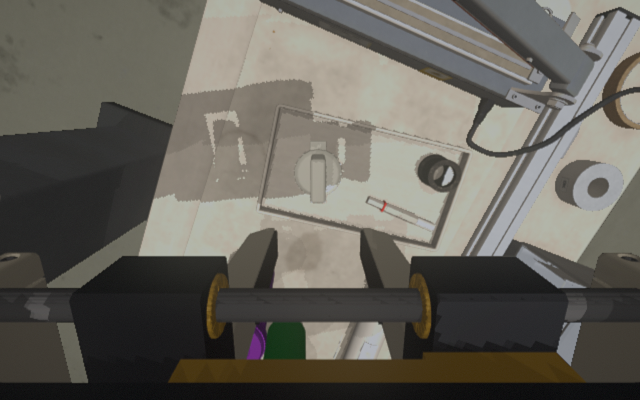

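View pics/s11.png

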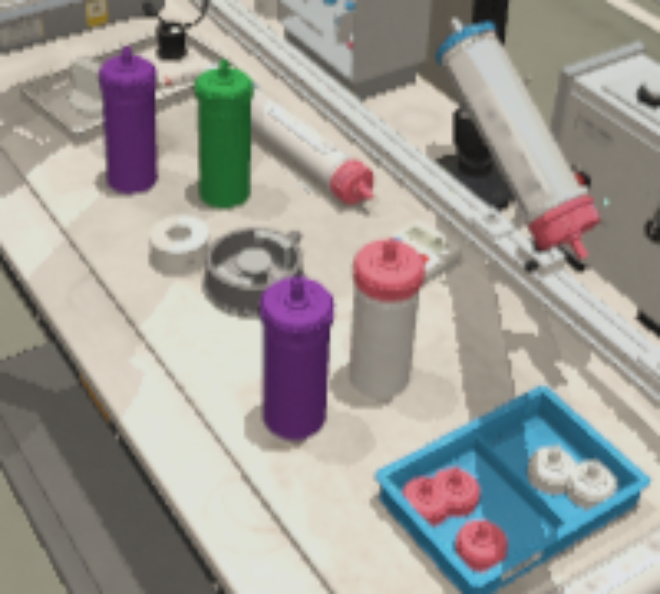

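The cover lies flat in the near half of the tray at wrist (318,172), with the loupe and gauge where they were. The canister stands upright at crop (385,320), clear of the empty holder. I hand the job in.

```bash
python3 -c "
from station import ctrl
print(ctrl.job_done())"
```

```text
the job is handed in; nothing more can be done
None
```

The job was done in one pass and handed in at about 21 s of the 61 s allowed; the hand-in reports no verdict.

**Canister:** I moved the white canister with the red cap to about (560, -190) mm. Its axis is about 170 mm from the holder's, which leaves a gap of about 93 mm. The last scene picture shows it standing upright.

**Cover:** I gripped the bar and pressed down 6.7 mm; the reaction was 9.7 N, as the spring predicts. I then turned it 90° counter-clockwise, checked in the picture that the ear was in the gap, and lifted it out. It was set down in the near half of the tray.

**Last checks:**
- **Cover in the tray:** the bar top measures 55 mm and level (zero slope). That puts the underside about 1 mm above the bench against the floor's 2 mm, within the 2 mm calibration. The cover sits at (529, 349) mm, about 52 mm towards the robot from the tray's centre.
- **Other items:** the loupe, gauge and label roll show where they were, within measuring noise of 2–3 mm.
- **Robot:** it is clear of everything, with the gripper open above the tray.

**Disagreements:** the single-view readings of the tray centre and the canister differed by 5–10 mm between cameras. I used the close wrist-camera readings, and the grasps and the set-down height agreed with them.

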